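# Take the full-arch cast out of the model dock

## Task

The dock holds two dental casts on carrier plates, their rear edges tucked under its overhanging lip. Slide the plate with the wide full-arch cast (not the narrow half-arch one) forward along the deck until it is out from under the lip, then lift it and set it down flat, without dropping it, in the middle of the steel work slab and let go. Leave the half-arch cast where it is in its bay.

Things in the scene. Friction and masses are not known exactly. Their poses are not given: they have to be found in the camera images.
- dock: Fixed dock, deck 160 (x) x 230 (y) x 12 mm. Origin: underside centre; -x = forward, the way plates slide out. Aluminium lip on its rear covers x from +40 mm back; underside 10 mm above deck, top 27 mm above table. Bays at y = +60 and -60 mm with 6 mm high side guides. Home plates are some 25 mm under it: slide 40 mm forward (the deck still carries them), then lift.
- full_cast (a point): Full-arch cast to move: cream block 54 x 54 mm, flat sides, horseshoe of teeth, fixed on an alu plate 96 (x) x 70 (y) x 6 mm; 0.2-0.35 kg. Point: cast's centre line, 30 mm above plate underside, at gripping height (sides span 6-36 mm, teeth to 43). Axes as dock's when home. Plate reaches 33 mm forward, 63 back, 35 to each side of it: keep fingertips above it. Grip across y.
- half_cast (a point): Half-arch cast, which stays: the same stone block but only 26 mm wide (54 mm long in x) with a single row of teeth, on the same kind of plate in the other bay. Point: on the cast's vertical centre line, 30 mm above its plate's underside; same axes.
- slab: Fixed bare steel work slab 220 (x) x 200 (y) x 6 mm lying on the table beside the dock, empty. Origin: centre of its underside, on the table; z up. Its top is 6 mm above the table.
There are look-alikes about, which are no part of the job. What is shaped like the part that bears full_cast but blue or pink is not meant.

How it is judged:
On the way:
1. the full-arch cast's plate has been slid forward along the deck, out from under the lip, before being raised (x of full_cast in the frame of dock between -0.12 and -0.022 m and z of full_cast in the frame of dock below 0.056 m), for 0.04 s.
At the end, for the whole second after the job is handed in: The full-arch cast stands upright (within 6 degrees) on its plate, flat on the steel slab, at rest, its centre within 30 mm of the slab's centre in each of the slab's directions; the half-arch cast is within 15 mm of where it started (x of full_cast in the frame of slab between -0.03 and 0.03 m and y of full_cast in the frame of slab between -0.03 and 0.03 m and z of full_cast in the frame of slab between 0.031 and 0.041 m and angle between full_cast's own z axis and vertical below 0.1 rad and linear speed of full below 0.02 m/s and distance of half_cast from where it was at the start of the episode below 0.015 m); the robot touches nothing.
It fails at once if the half-arch cast is shifted by more than 15 mm (distance of half_cast from where it was at the start of the episode above 0.015 m).
It fails at once if the full-arch cast is dropped: out of the fingers more than 20 mm above the slab (horizontal distance between full_cast and slab below 0.14 m and z of full_cast in the frame of slab above 0.058 m and contact force between the fingers and full below 0.05 N).
It also fails if it takes over 48 s, if anything falls off the work surface, if the arm or the gripper's body presses on something with over 40 N, if the wrist force passes 120 N, or if a joint passes its speed limit or range.

## Robot

A 6-joint arm with a two-finger parallel gripper is mounted at the origin on the work surface. World frame = base frame: x ahead of the robot, y to its left, z up, the work surface at z = 0. Lengths are in m, angles in rad, forces in N, time in s.
With the tool pointing down it reaches from about 0.325 to 0.85 m from the base axis. Payload 15.5 kg.
Tool frame: the origin (TCP) lies midway between the tips of the shut fingers; the grasp point (between the pads) lies 19 mm behind it; z points along the fingers, y is the line along which they close (so a half turn about z gives the same grasp; the last joint's range is limited). The gripper opens to 91 mm and grips with 3 to 60 N. Pads are 32 mm wide; open, the fingers measure 118 mm over their backs; the gripper's body (76 mm by 178 mm) begins 60 mm behind the grasp point.
Start: joints at [1.157, 0.494, 1.345, -0, 1.302, -0.096], TCP at [0.195, 0.594, 0.214] pointing down, gripper open.
Joint ranges: [-2.91, 2.91], [-0.82, 2.16], [0.22, 2.67], [-1.22, 4.37], [0.12, 2.79], [-3.08, 3.08]. Speed limits (rad/s): [1.89, 1.89, 2.57, 3.01, 3.01, 3.01].

## Interface

Orientations are given as [roll, pitch, yaw] about the fixed x, y, z axes, in that order (R = Rz(yaw) Ry(pitch) Rx(roll)).
In Python, from plant import sensors, get_image, hand_in, boxes_of, silhouettes, mark_of gives the robot as it stands.
- The arm moves only by the tool arm_command, never from a script. Its argument "targets" is text: rows parted by semicolons, each of 7 numbers parted by spaces: the turn, a rotation vector about the world's x, y, z in rad, then the shift along the world's x, y, z in cm, then the closure, from -1 (fully open) to 1 (shut). In form: wx wy wz tx ty tz hand; .... A call has exactly 8 rows; each row shifts and turns the commanded pose from where the row before left it; what a row does not reach is not made up. A row lasts 1/8 s, in which the tool goes at most 62.5 mm and 10.7 degrees, less where a joint would pass 70% of its speed; a pose out of reach is approached as far as the arm can. A call with a gripper value outside its range is refused whole. The fingers move at their own pace and stop on an object; the grip force is fixed at half the most. Time passes only in rows, so rows that do not move let the fingers close, or fill a call up. It gives the time, the measured TCP pose, the force, the opening and the grip force at its end, in the units of the state.
- sensors.state(): the state, without advancing time (a new reading comes with each control period).
- get_image(name): name is "scene" or "top" or "wrist"; returns a dict with "image" (384x512x3 uint8, red, green, blue), "intrinsics" (3x3 intrinsics, pixels), "dist" ([k1, k2, p1, p2, k3] as OpenCV has them; the pictures are not rectified), "extrinsics" (4x4, takes a point from camera to world coordinates); the wrist camera has in their place "T_tool_cam" (4x4, takes a point from camera to tool coordinates, whose origin is the TCP and whose axes are the flange's). Camera axes: x right, y down, z forward; pixel columns grow to the right and rows downward; lengths in m; the calibration is good to about 2 mm. A picture is of the moment at which its call begins: read the wrist's pose just before it. There is no depth.
- hand_in(): hands the job in; it is judged then, once.
Trained networks look in the newest picture that a camera, given by its name, has taken for a name from the list of things; names that differ only in an ending like _2 or _b are one class to them, and where a whole thing is asked for, a point or a joint stands for the part that bears it (a point fixed in the world has none). Each returns a list of dicts, best first, with "confidence" (0 to 1); they miss things now and then, are a little off and sometimes report something else, mostly with a low value. They report only what shows in the picture. A call takes as long as a camera call. They do not tell look-alikes from the thing itself.
- boxes_of(camera, label): "box" ([left, top, right, bottom] in pixels, round what is visible of it).
- silhouettes(camera, label): "mask" (384x512 bool, what is visible of it) and "box" ([left, top, right, bottom] in pixels, round what is visible of it).
- mark_of(camera, label): "uv" ([column, row] in pixels: a listed point, or the origin of a listed thing).
The state is a dict: "t": time; "joint_positions": joint angles; "qvel": joint speeds; "tau": joint torques, N m; "position": TCP position; "orientation": TCP orientation; "ft_force": force on the tool from outside, world axes, zero at the start; "wrist_torque": the same for the moment, N m; "grip_width": opening from 0.0 (shut) to 1.0 (fully open); "grasp_force": force on a finger pad.
Only numpy, scipy, OpenCV 4.12 (cv2) and the standard library are available. Lean on these libraries where they do the work, as an engineer would, in place of code of your own. Each camera call takes 0.05 s, during which the arm holds its last target. There are 200 camera calls.

## Working session

There is one attempt and no reset: what is moved stays moved. The work goes in short steps, Python scripts to look and compute and a tool call to move; the robot and the scene stay as the last step left them, time stands still between calls to the robot, and variables do not carry over. Pictures are saved under pics/ and viewed, at most 10 in all, crops included, and the job is handed in when it is done.

Besides the shell and the picture viewer there is one more tool, called after "Call:" as name(argument=value, ...), one argument or row to a line, values as JSON. arm_command: Moves the arm, as the interface text tells. Its arguments: {"type":"object","properties":{"targets":{"type":"string"}},"required":["targets"]}

```bash
mkdir -p pics
cat > h.py <<'E'
import numpy as np, cv2
from plant import *
def ray(im,uv,T=None):
    T=im["extrinsics"] if T is None else T
    p=cv2.undistortPoints(np.array([[uv]],float),np.array(im["intrinsics"]),np.array(im["dist"]))[0,0]
    d=T[:3,:3]@np.array([p[0],p[1],1.]); return T[:3,3],d
def hit(im,uv,z,T=None):
    o,d=ray(im,uv,T); return o+d*(z-o[2])/d[2]
E
python3 - <<'E'
from h import *
ims={}
for c in("top","scene"):
    im=get_image(c); im["extrinsics"]=np.array(im["extrinsics"]); cv2.imwrite(f"pics/{c}0.png",im["image"][:,:,::-1])
    for l,z in(("dock",0),("full_cast",.042),("half_cast",.042),("slab",0)):
        for m in mark_of(c,l)[:4]:
            print(c,l,np.round(m["uv"]),round(m["confidence"],2),hit(im,m["uv"],z).round(3))
s=sensors.state();print(s["t"],s["position"],s["orientation"],s["grip_width"])
E
```

```text
top dock [242. 143.] 0.61 [0.582 0.211 0.   ]
top full_cast [230. 270.] 0.97 [0.219 0.235 0.042]
top full_cast [ 85. 220.] 0.79 [0.349 0.632 0.042]
top full_cast [158. 208.] 0.73 [0.383 0.436 0.042]
top full_cast [216. 141.] 0.55 [0.575 0.28  0.042]
top half_cast [265. 138.] 0.88 [0.584 0.143 0.042]
scene dock [261. 249.] 0.6 [0.588 0.216 0.   ]
scene full_cast [327. 186.] 0.91 [0.381 0.445 0.042]
scene full_cast [381. 182.] 0.89 [0.368 0.628 0.042]
scene full_cast [259. 158.] 0.78 [0.222 0.24  0.042]
scene full_cast [130. 232.] 0.75 [ 0.543 -0.157  0.042]
scene half_cast [241. 240.] 0.74 [0.589 0.159 0.042]
scene half_cast [128. 231.] 0.53 [ 0.539 -0.162  0.042]
scene slab [126. 229.] 0.79 [ 0.493 -0.185  0.   ]
0.5 [0.19528943 0.59369826 0.213905  ] [-3.14155709e+00 -1.53220166e-05  2.82380107e+00] 1.0018281067453727
```

View pics/top0.png

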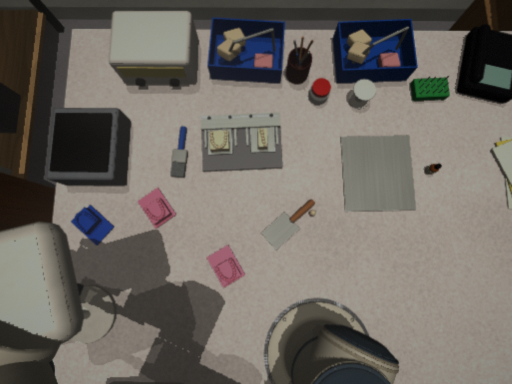

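View pics/scene0.png

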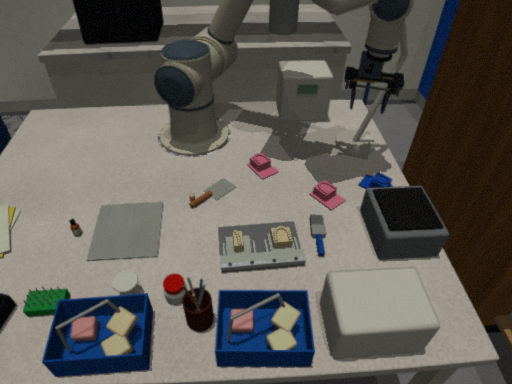

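Candidates for full_cast in top: cream full arch in the dock (218,140); half-arch in the dock (264,138); pink look-alikes (157,207) and (226,266); blue (92,224). I choose the cream wide one at (218,140). The slab is at about (378,173). Next is a close crop to check it, plus the geometry.

Run:
```python
from h import *
im=get_image("top"); im["extrinsics"]=np.array(im["extrinsics"])
cv2.imwrite("pics/crop.png",cv2.resize(im["image"][105:180,190:295,::-1],None,fx=7,fy=7,interpolation=cv2.INTER_CUBIC))
print("cam",im["extrinsics"][:3,3])
for l,z in(("dock",.012),("slab",.006),("full_cast",.04)):
    for m in silhouettes("top",l)[:5]:
        c=max(cv2.findContours(m["mask"].astype(np.uint8),0,1)[0],key=cv2.contourArea)[:,0].astype(float)
        w=np.array([hit(im,p,z)[:2] for p in c],np.float32)
        print(l,round(m["confidence"],2),np.round(m["box"]),cv2.minAreaRect(w))
        if l!="full_cast": print(cv2.boxPoints(cv2.minAreaRect(w)).round(3).tolist())
```

```text
cam [0.27565223 0.1602095  0.99030239]
dock 0.79 [199. 113. 279. 172.] ((0.5818674564361572, 0.21436351537704468), (0.17086093127727509, 0.23300206661224365), 2.9347083568573)
[[0.4909999966621399, 0.32600000500679016], [0.503000020980835, 0.09399999678134918], [0.6729999780654907, 0.10199999809265137], [0.6610000133514404, 0.33500000834465027]]
slab 0.95 [342. 134. 416. 212.] ((0.4952561557292938, -0.1789013296365738), (0.2218567579984665, 0.20182937383651733), 1.496899962425232)
[[0.38199999928474426, -0.08100000023841858], [0.3869999945163727, -0.28299999237060547], [0.609000027179718, -0.2770000100135803], [0.6039999723434448, -0.07500000298023224]]
full_cast 0.97 [138. 188. 177. 230.] ((0.3846162259578705, 0.4412759244441986), (0.09345869719982147, 0.06751272082328796), 35.33382797241211)
full_cast 0.84 [211. 243. 244. 285.] ((0.22944959998130798, 0.24770835041999817), (0.09670844674110413, 0.07323796302080154), 30.981603622436523)
full_cast 0.69 [207. 128. 235. 158.] ((0.5742375254631042, 0.2717919945716858), (0.07551833242177963, 0.06860414147377014), 4.531764507293701)
full_cast 0.68 [ 70. 207. 112. 245.] ((0.33849459886550903, 0.6131453514099121), (0.10186724364757538, 0.06892527639865875), 47.815589904785156)
```

View pics/crop.png

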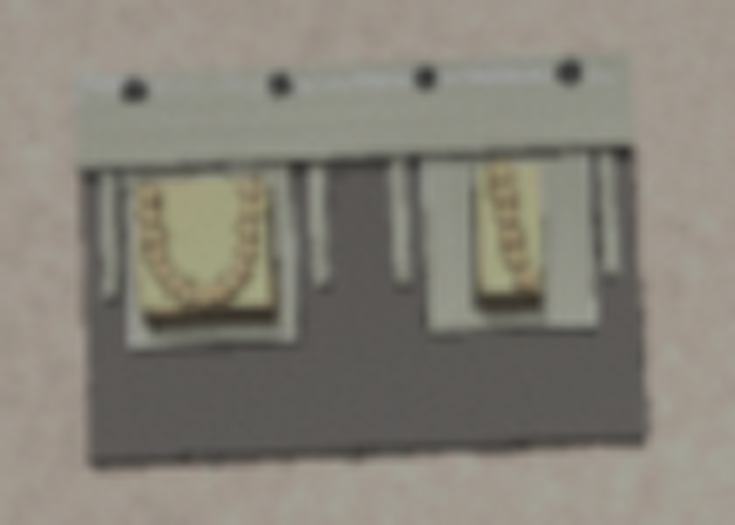

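The crop confirms it: the wide horseshoe cast sits in the left bay (top pixel about 219,140) and the half-arch at (263,138). The lip is along the upper, +x edge, so forward is about -x in world, with the dock yawed about 2.8°. Estimates: full_cast (0.576, 0.274, 0.042), slab centre (0.495, -0.179).

Call:
arm_command(
  targets="0 0 0.046 4.5 -3.9 -0.6 -1;0 0 0.046 4.5 -3.9 -0.6 -1;0 0 0.046 4.5 -3.9 -0.6 -1;0 0 0.046 4.5 -3.9 -0.6 -1;0 0 0.046 4.5 -3.9 -0.6 -1;0 0 0.046 4.5 -3.9 -0.6 -1;0 0 0.046 4.5 -3.9 -0.6 -1;0 0 0.046 4.5 -3.9 -0.6 -1",
)

```text
t: 1.7
position: [0.5567, 0.2803, 0.1659]
orientation: [3.141, 0.0, -3.09]
ft_force: [1.0, 0.6, 0.2]
grip_width: 1.0
grasp_force: 0.0
```

Run:
```python
from h import *
from scipy.spatial.transform import Rotation as R
s=sensors.state();print(s["t"],s["position"],s["orientation"],s["joint_positions"])
im=get_image("wrist");T=np.eye(4);T[:3,:3]=R.from_euler("xyz",s["orientation"]).as_matrix();T[:3,3]=s["position"];T=T@np.array(im["T_tool_cam"])
cv2.imwrite("pics/w1.png",im["image"][:,:,::-1])
print(T.round(3))
for l,z in(("full_cast",.042),("half_cast",.042),("dock",0)):
    for m in mark_of("wrist",l)[:3]: print(l,m["confidence"],m["uv"],hit(im,m["uv"],z,T).round(4))
np.save("T1.npy",T)
```

```text
1.7 [0.55672962 0.2802696  0.16588204] [ 3.14139293e+00  3.49821971e-04 -3.08991309e+00] [ 3.70568617e-01  5.38027555e-01  1.40789198e+00  8.59740501e-05
  1.19527832e+00 -1.25193882e+00]
[[-0.052  0.954  0.295  0.473]
 [ 0.999  0.05   0.015  0.276]
 [-0.001  0.295 -0.955  0.336]
 [ 0.     0.     0.     1.   ]]
full_cast 0.7 [251.7, 199.6] [0.5798 0.2744 0.042 ]
full_cast 0.68 [436.9, 5.6] [0.3781 0.4387 0.042 ]
half_cast 0.93 [142.7, 198.7] [0.5852 0.1527 0.042 ]
dock 0.88 [201.5, 187.3] [0.582  0.2105 0.    ]
dock 0.22 [140.6, 199.6] [0.6027 0.1323 0.    ]
```

View pics/w1.png

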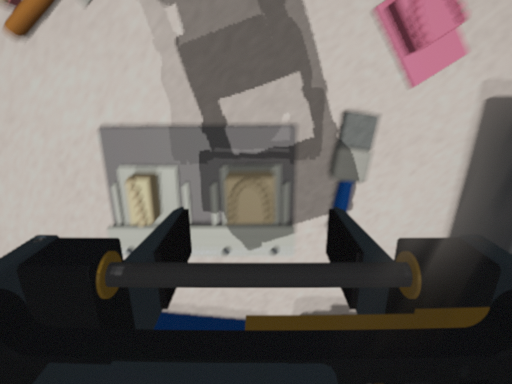

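The wrist picture agrees: the full cast shows at (252,200), giving (0.579, 0.274), and the half-arch at (143,199). Going down.

Call:
arm_command(
  targets="0 0 0 1.1 -0.3 -2 -1;0 0 0 1.0 -0.3 -2 -1;0 0 0 0 0 -2 -1;0 0 0 0 0 -2 -1;0 0 0 0 0 -2 -1;0 0 0 0 0 -2 -1;0 0 0 0 0 -1.2 -1;0 0 0 0 0 -0.8 -1",
)

```text
t: 2.9
position: [0.5759, 0.2758, 0.0248]
orientation: [-3.141, -0.001, -3.091]
ft_force: [0.8, 0.0, -0.5]
grip_width: 0.998
grasp_force: 0.0
```

Call:
arm_command(
  targets="0 0 0 0 0 0 0.5;0 0 0 0 0 0 1;0 0 0 0 0 0 1;0 0 0 0 0 0 1;0 0 0 0 0 0 1;0 0 0 0 0 0 1;0 0 0 0 0 0 1;0 0 0 0 0 0 1",
)

```text
t: 3.9
position: [0.5765, 0.2757, 0.0263]
orientation: [3.142, 0.0, -3.091]
ft_force: [-0.7, -1.7, 6.1]
grip_width: 0.593
grasp_force: 30.0
```

Call:
arm_command(
  targets="0 0 0 -0.55 -0.03 0 1;0 0 0 -0.55 -0.03 0 1;0 0 0 -0.55 -0.03 0 1;0 0 0 -0.55 -0.03 0 1;0 0 0 -0.55 -0.03 0 1;0 0 0 -0.55 -0.03 0 1;0 0 0 -0.55 -0.02 0 1;0 0 0 -0.55 -0.02 0 1",
)

```text
t: 4.9
position: [0.5326, 0.2737, 0.0263]
orientation: [3.141, 0.002, -3.091]
ft_force: [4.5, -0.4, 5.8]
grip_width: 0.591
grasp_force: 30.0
```

Run:
```python
from h import *
im=get_image("top"); im["extrinsics"]=np.array(im["extrinsics"])
cv2.imwrite("pics/t2.png",cv2.resize(im["image"][95:195,180:310,::-1],None,fx=5,fy=5))
```

```text
(no output)
```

View pics/t2.png

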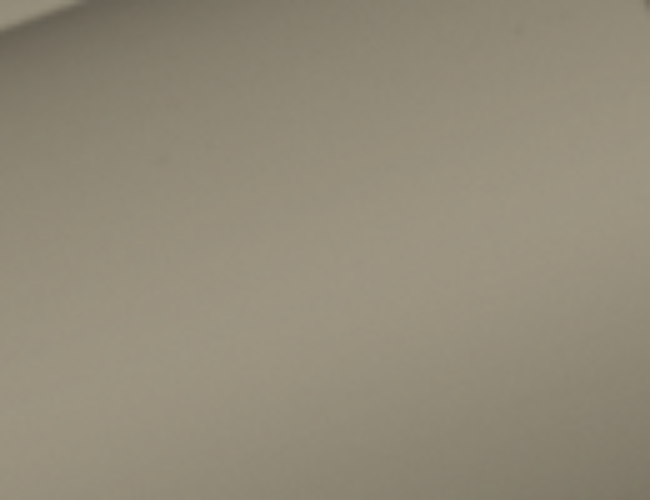

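The arm hides the dock in the top view, so I'll use the wrist and scene cameras.

Run:
```python
from h import *
a=get_image("wrist")["image"]; b=get_image("scene")["image"]
cv2.imwrite("pics/w2.png",np.hstack([cv2.resize(a,(400,300)),cv2.resize(b[170:290,180:340],(400,300))])[:,:,::-1])
```

```text
(no output)
```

View pics/w2.png

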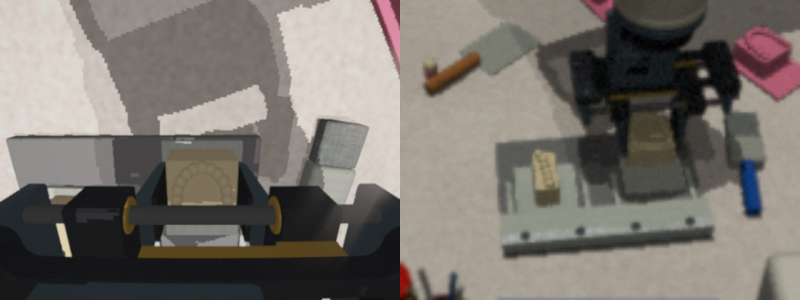

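The plate's rear edge is clear of the lip and the half-arch is still home. Lifting and carrying.

Call:
arm_command(
  targets="0 0 0 0 0 0.6 1;0 0 0 0 0 1.2 1;0 0 0 0 0 1.4 1;0 0 0 0 0 1.4 1;0 0 0 0 0 1.4 1;0 0 0 0 0 1.4 1;0 0 0 0 0 1.0 1;0 0 0 0 0 0.6 1",
)

```text
t: 6.05
position: [0.5324, 0.2735, 0.1166]
orientation: [3.141, 0.0, -3.091]
ft_force: [-0.1, -0.2, -3.6]
grip_width: 0.592
grasp_force: 30.0
```

Call:
arm_command(
  targets="0 0 0 -0.2 -1.5 0 1;0 0 0 -0.3 -3 0 1;0 0 0 -0.3 -3.5 0 1;0 0 0 -0.3 -3.5 0 1;0 0 0 -0.3 -3.5 0 1;0 0 0 -0.3 -3.5 0 1;0 0 0 -0.3 -3.5 0 1;0 0 0 -0.3 -3.5 0 1",
)

```text
t: 7.05
position: [0.5084, 0.0168, 0.1156]
orientation: [3.142, -0.001, -3.092]
ft_force: [0.9, -0.5, -2.9]
grip_width: 0.594
grasp_force: 30.0
```

Call:
arm_command(
  targets="0 0 0 -0.3 -3.5 0 1;0 0 0 -0.3 -3.5 0 1;0 0 0 -0.3 -3.5 0 1;0 0 0 -0.3 -3.5 0 1;0 0 0 -0.2 -2.5 0 1;0 0 0 -0.2 -2 0 1;0 0 0 0 -1 0 1;0 0 0 0 0 0 1",
)

```text
t: 8.05
position: [0.4932, -0.1767, 0.1158]
orientation: [3.141, -0.0, -3.092]
ft_force: [0.3, -0.5, -3.5]
grip_width: 0.59
grasp_force: 30.0
```

Run:
```python
from h import *
s=sensors.state();print(s["t"],s["position"],s["orientation"],s["grip_width"],s["grasp_force"],s["ft_force"])
a=get_image("wrist")["image"]; b=get_image("scene")["image"]
cv2.imwrite("pics/w3.png",np.hstack([cv2.resize(a,(400,300)),cv2.resize(b[150:285,60:240],(400,300))])[:,:,::-1])
```

```text
8.05 [ 0.49321178 -0.17670114  0.11582333] [ 3.14146199e+00 -8.52640565e-05 -3.09200655e+00] 0.5898455936672747 29.99363422393799 [ 0.34492447 -0.45377685 -3.54785304]
```

View pics/w3.png

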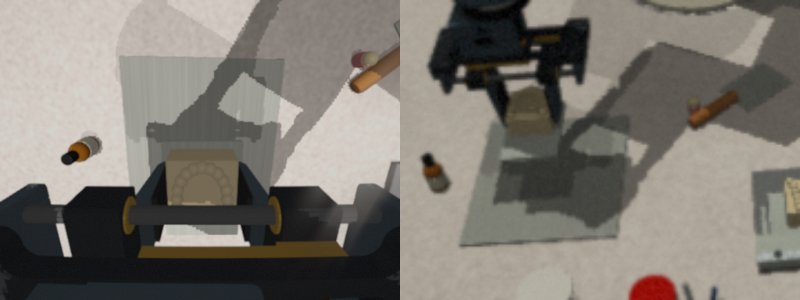

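The cast is held level over the slab. Lowering to about 5 mm above contact, then slowly.

Call:
arm_command(
  targets="0 0 0 0 0 -0.8 1;0 0 0 0 -0.1 -1.5 1;0 0 0 0 -0.1 -1.7 1;0 0 0 0 0 -1.7 1;0 0 0 0 0 -1.5 1;0 0 0 0 0 -1.0 1;0 0 0 0 0 -0.6 1;0 0 0 0 0 -0.2 1",
)

```text
t: 9.15
position: [0.4933, -0.1785, 0.0257]
orientation: [3.142, -0.0, -3.091]
ft_force: [-0.7, 0.6, -3.1]
grip_width: 0.591
grasp_force: 30.0
```

Call:
arm_command(
  targets="0 0 0 0 0 -0.1 1;0 0 0 0 0 -0.1 1;0 0 0 0 0 -0.1 1;0 0 0 0 0 -0.1 1;0 0 0 0 0 -0.05 1;0 0 0 0 0 0 1;0 0 0 0 0 0 1;0 0 0 0 0 0 1",
)

```text
t: 10.15
position: [0.4933, -0.1785, 0.0214]
orientation: [-3.142, 0.0, -3.091]
ft_force: [0.3, -0.4, -3.4]
grip_width: 0.592
grasp_force: 30.0
```

Call:
arm_command(
  targets="0 0 0 0 0 -0.04 1;0 0 0 0 0 -0.04 1;0 0 0 0 0 -0.04 1;0 0 0 0 0 -0.04 1;0 0 0 0 0 0 1;0 0 0 0 0 0 1;0 0 0 0 0 0 1;0 0 0 0 0 0 1",
)

```text
t: 11.15
position: [0.4933, -0.1785, 0.0203]
orientation: [-3.141, 0.0, -3.091]
ft_force: [-3.2, 1.2, 9.8]
grip_width: 0.59
grasp_force: 30.0
```

Contact (force rose from -3.4 to +9.8 N). Releasing and retreating.

Call:
arm_command(
  targets="0 0 0 0 0 0 0.3;0 0 0 0 0 0 -0.3;0 0 0 0 0 0 -1;0 0 0 0 0 0 -1;0 0 0 0 0 0 -1;0 0 0 0 0 0 -1;0 0 0 0 0 0 -1;0 0 0 0 0 0 -1",
)

```text
t: 12.15
position: [0.4933, -0.1785, 0.0198]
orientation: [-3.142, 0.0, -3.091]
ft_force: [0.1, -0.2, -0.1]
grip_width: 0.995
grasp_force: 0.0
```

Call:
arm_command(
  targets="0 0 0 0 0 1 -1;0 0 0 0 0 2 -1;0 0 0 0 0 3 -1;0 0 0 0 0 3 -1;0 0 0 0 0 3 -1;0 0 0 -2 0 3 -1;0 0 0 -3 0 1 -1;0 0 0 -2 0 0 -1",
)

```text
t: 13.15
position: [0.4225, -0.1785, 0.1813]
orientation: [-3.141, 0.002, -3.091]
ft_force: [-0.0, -0.3, 0.1]
grip_width: 0.998
grasp_force: 0.0
```

Run:
```python
from h import *
s=sensors.state();print(s["t"],s["position"],s["grip_width"],s["ft_force"])
im=get_image("scene")
for l in("full_cast","half_cast"):
    for m in mark_of("scene",l): print(l,round(m["confidence"],2),np.round(m["uv"]),hit(im,m["uv"],.036 if l[0]=="f" else .042,np.array(im["extrinsics"])).round(3))
cv2.imwrite("pics/s4.png",cv2.resize(im["image"][140:290,60:320,::-1],None,fx=3,fy=3))
```

```text
13.15 [ 0.42250452 -0.1784766   0.18130073] 0.9983217282179511 [-0.03139903 -0.31527172  0.05269986]
full_cast 0.95 [260. 158.] [0.215 0.245 0.036]
full_cast 0.92 [380. 182.] [0.362 0.627 0.036]
full_cast 0.91 [326. 187.] [0.375 0.445 0.036]
full_cast 0.77 [125. 221.] [ 0.494 -0.181  0.036]
half_cast 0.85 [238. 241.] [0.59  0.15  0.042]
```

View pics/s4.png

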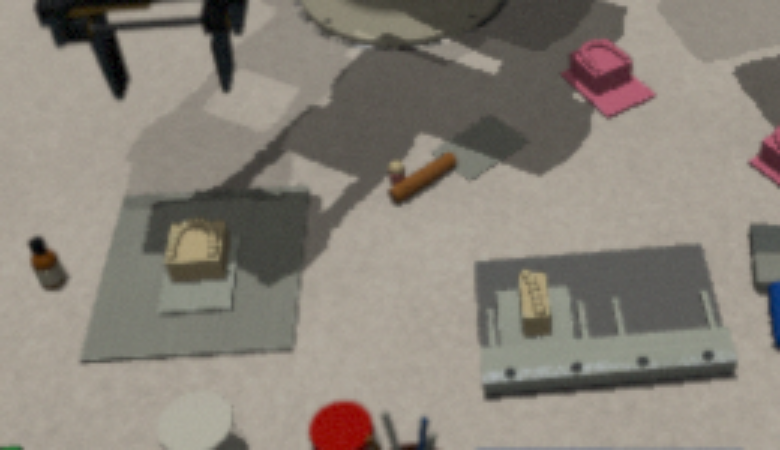

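The cast stands flat on the slab (full-picture pixel 125,221, giving 0.494, -0.181). The half-arch is still home and the gripper is clear.

```bash
python3 -c "
from plant import *
print(hand_in())"
```

```text
the job is handed in; nothing more can be done
None
```

The full-arch cast was slid out from under the lip and set down flat within a few mm of the slab's centre, the half-arch cast stayed in its bay, and I handed the job in at about 13 s; no verdict was returned.

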